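# Clamp an ink tank into the refill stand

### The arm

A 7-joint arm with a two-finger parallel gripper is mounted at the origin on a cart in front of the work surface, level with it; the furniture and walls round the work are solid. World frame = base frame: x ahead of the robot, y to its left, z up, the work surface at z = 0. Lengths are in m, angles in rad, forces in N, time in s.
With the tool pointing down it reaches from about 0.4 to 0.85 m from the base axis. Payload 10.4 kg.
Tool frame: the origin (TCP) lies between the finger pads; the fingertips stand 11 mm ahead of it and the grasp point (between the pads) lies 8 mm behind it; z points along the fingers, y is the direction in which the jaws open and shut (so a half turn about z gives the same grasp; the last joint's range is limited). The gripper opens to 87 mm and grips with 3 to 60 N. Pads are 19 mm wide; open, the fingers measure 117 mm over their backs; the gripper's body (75 mm by 190 mm) begins 51 mm behind the grasp point.
Start: joints at [1.278, 0.332, -0.065, 1.46, 0.022, 1.35, -0.088], TCP at [0.167, -0.602, 0.212] pointing down, gripper open.
Joint ranges: [-2.6, 2.6], [-0.5, 2.12], [-1.47, 1.34], [0.16, 2.42], [-1.27, 4.41], [0.06, 2.06], [-2.6, 2.6]. Speed limits (rad/s): [2.22, 2.22, 2.79, 2.79, 3.14, 3.14, 3.14].

### API

Orientations are given as a unit quaternion [x, y, z, w].
In Python, from bench import r, eyes gives the robot as it stands.
- The arm moves only by the shell command python3 -m inch 'ROWS' [FORCE]. ROWS is a JSON object of lists of equal length, an entry for each row: "translation": the shift along the world's x, y, z scaled (see below), a list of three; "rot": the turn, a rotation vector about the world's x, y, z scaled (see below), a list of three; "jaw": the finger opening in mm, from 0 to 87. In form: {"translation": [[tx, ty, tz], ...], "rot": [[ax, ay, az], ...], "jaw": [jaw, ...]}. A call has 1 to 20 rows; each row is the pose to reach, as a shift and turn from the pose measured when the call began; what a row does not reach only later rows make up. The controller multiplies each number of a shift by 100 mm and each number of a turn by 60 degrees. A row lasts 1/10 s, in which the tool goes at most 50 mm and 8.59 degrees, less where a joint would pass 70% of its speed; a pose out of reach is approached as far as the arm can. A call with a number of a shift or a turn outside -1 to 1 is refused whole. A call with a gripper value outside its range is refused whole. The fingers move at their own pace and stop on an object; FORCE is the grip in N (left out, the last holds). Time passes only in rows, so rows that repeat a pose let the fingers close. It gives the time, the measured TCP pose, the force and the opening at its end, in the units of the state.
- r.read_state(): the state, without advancing time (a new reading comes with each control period).
- eyes.camera(name): name is "scene" or "top" or "wrist"; returns the picture (480x640x3 uint8, blue, green, red); there is no depth.
- eyes.calibration(name): a dict with "fx", "fy", "cx", "cy" (pixels), "R" (3x3) and "t" (3): a world point X has camera coordinates R X + t; the wrist camera has in their place "hand_eye" (4x4, takes a point from camera to tool coordinates, whose origin is the TCP and whose axes are the flange's). Camera axes: x right, y down, z forward; pixel columns grow to the right and rows downward; lengths in m; the calibration is good to about 2 mm. A picture is of the moment at which its call begins: read the wrist's pose just before it. calibration takes no time and is no camera call.
- r.close_job(): hands the job in, once; it reports no verdict.
The state is a dict: "time": time; "joint_positions": joint angles; "joint_vel": joint speeds; "joint_torque": joint torques, N m; "ee_pos": TCP position; "eef_rot": TCP orientation; "ft_force": force on the tool from outside, world axes, zero at the start; "torque": the same for the moment, N m; "width": finger opening in m.
Only numpy, scipy, OpenCV 4.12 (cv2) and the standard library are available. Lean on these libraries where they do the work, as an engineer would, in place of code of your own. Each camera call takes 0.05 s, during which the arm holds its last target. There are 200 camera calls.

### The job

Stand the wide ink tank upright in the bay of the refill stand, then swing the stand's clamp lever all the way down onto it, so that the tank is pressed fully home and stays clamped. Leave the slim ink tank where it stands.

Things in the scene. Friction and masses are not known exactly. Their poses are not given: they have to be found in the camera images.
- wide_tank_center (a point): the wide ink tank: loose upright grey plastic block with a black lid, blank white labels on its ends, black ribs on its long sides; 60 mm long (x), 44 wide (y), 56 high (z), 50 to 100 g. The point is its middle, 28 mm above its underside. Grasp it from above across the 44 mm (its y axis). It stands on the worktop, to the robot's right of the stand.
- slim_tank_center (a point): the slim ink tank, made like the wide one but only 24 mm wide (60 long in x, 24 wide in y, 56 high). The point is its middle. It does not belong in the stand: leave it alone.
- stand: the refill stand, fixed to the worktop: aluminium base 170 x 90 x 10 mm with an open-topped bay and, behind it, a clamp lever on a hinge. Origin on the worktop under the bay's middle; x points from the bay to the hinge, y across, z up. The base reaches 58 mm to -x, 112 mm to +x. The hinge posts begin 69 mm to +x and end 101 mm above the worktop.
- bay (a point): middle of the bay, 24 mm above the worktop, where the tank's underside first rests on a raised sprung seat (1.5 to 3.5 N, 8 mm down when clamped; this point stays). Axes as the stand. Inside 70 mm (x) by 54 (y), 5 mm play round the tank, either way round; rims flare out 6 mm more. End walls rise 23 mm above this point, side walls 16 mm, with a 44 mm gap in their middle for fingers.
- clamp (a joint): angle of the clamp lever, rad: 0 closed (level over the bay, pressing the tank down), 1.6 to 1.85 at the start (upright or leaning back, away from the bay), stop at 1.95. Pin along the stand's y axis, 85 mm to +x of the bay point and 61 mm above it. Stiff hinge, 0.35 N m: it stays where it is left, also against the seat. Pushing at the paddle takes 3 N, at the last 0.1 rad about 6 N.
- paddle (a point): middle of the black paddle at the lever's free end, 120 mm from the pin: 32 mm along the lever (ending 136 mm from the pin), 44 across, 12 thick. x points along the lever to the pin, z is its outer side, away from the tank: push there, towards the bay and then down. The bar behind it is 18 mm wide, 10 thick; a roller under it, 85 mm from the pin, presses on the tank.

How it is judged:
On the way:
1. the wide tank stands upright in the bay on the raised seat while the clamp is still open (horizontal distance between wide_tank_center and bay below 0.012 m and z of wide_tank_center in the frame of bay below 0.034 m and angle between wide_tank_center's own z axis and vertical below 0.2 rad and value of joint clamp above 0.6 rad), for 0.2 s.
At the end, for the whole second after the job is handed in: Clamp lever within 0.06 rad of closed; the wide tank at rest in the bay, its middle within 12 mm of the bay's middle, upright within 0.17 rad, along the bay within 0.2 rad, and pressed down: its middle less than 25 mm above the bay point (horizontal distance between wide_tank_center and bay below 0.012 m and z of wide_tank_center in the frame of bay below 0.025 m and angle between wide_tank_center's own z axis and vertical below 0.17 rad and angle between the x axis of wide_tank_center and the x axis of bay, either way round below 0.2 rad and value of joint clamp below 0.06 rad and linear speed of wide_tank below 0.02 m/s); the robot touches nothing.
It fails at once if the slim tank is moved more than 30 mm (distance of slim_tank_center from where it was at the start of the episode above 0.03 m).
It also fails if it takes over 46 s, if anything falls off the work surface, if the arm or the gripper's body presses on something with over 40 N, if the wrist force passes 120 N, or if a joint passes its speed limit or range.

## Working session

There is one attempt and no reset: what is moved stays moved. The work goes in short steps, Python scripts to look and compute and a shell command to move; the robot and the scene stay as the last step left them, time stands still between calls to the robot, and variables do not carry over. Pictures are saved under pics/ and viewed, about 8 in all and at most 12, crops included, and the job is handed in when it is done.

```bash
ls; mkdir -p pics; python3 - <<'E'
from bench import r,eyes
import cv2,numpy as np
s=r.read_state(); print(s['time'],s['ee_pos'],s['eef_rot'],s['ft_force'],s['width'])
for n in('scene','top'):
    cv2.imwrite(f'pics/{n}0.png',eyes.camera(n)); c=eyes.calibration(n); print(n,c)
print(eyes.calibration('wrist'))
E
```

```text
pics
0.0 [ 0.16646103 -0.60199705  0.21113784] [ 9.90915534e-01  1.34483695e-01 -1.27060643e-04 -7.23995453e-04] [ 0.28976218  0.20482391 -1.0476782 ] 0.08680418889674434
scene {'fx': 616.7117691434217, 'fy': 616.7117691434217, 'cx': 318.43237589020913, 'cy': 233.5676323133746, 'R': array([[-0.6664594 , -0.74512288,  0.02497504],
       [-0.40107161,  0.33008862, -0.8545075 ],
       [ 0.62846911, -0.57951134, -0.51883829]]), 't': array([0.28301579, 0.318599  , 0.65203996])}
top {'fx': 492.94537042145674, 'fy': 492.94537042145674, 'cx': 326.9425978021652, 'cy': 238.51771451969034, 'R': array([[-0.01754964, -0.99933028,  0.03210936],
       [-0.99608295,  0.01469096, -0.0871948 ],
       [ 0.08666469, -0.03351383, -0.99567367]]), 't': array([-0.0703463 ,  0.52912378,  0.89249428])}
{'fx': 398.21102404966877, 'fy': 398.21102404966877, 'cx': 316.59429398838415, 'cy': 239.51172151150698, 'hand_eye': array([[ 1.05730948e-03, -9.55913727e-01, -2.93645753e-01,
         8.00524780e-02],
       [ 9.99995896e-01,  2.28835834e-04,  2.85567836e-03,
        -5.88962865e-04],
       [-2.66258548e-03, -2.93647568e-01,  9.55910046e-01,
        -1.72718299e-01],
       [ 0.00000000e+00,  0.00000000e+00,  0.00000000e+00,
         1.00000000e+00]])}
```

View pics/top0.png

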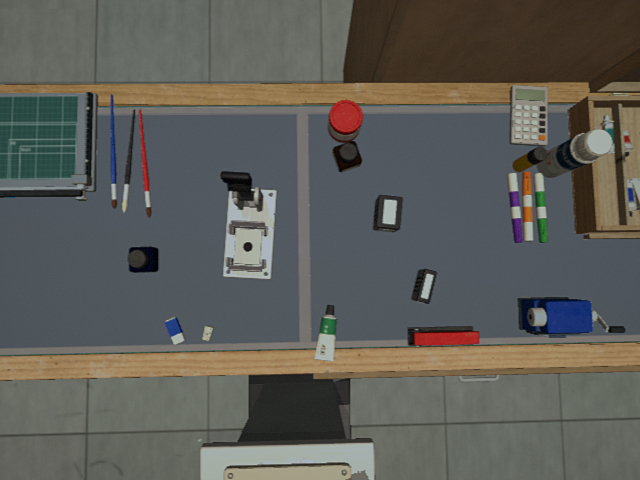

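View pics/scene0.png

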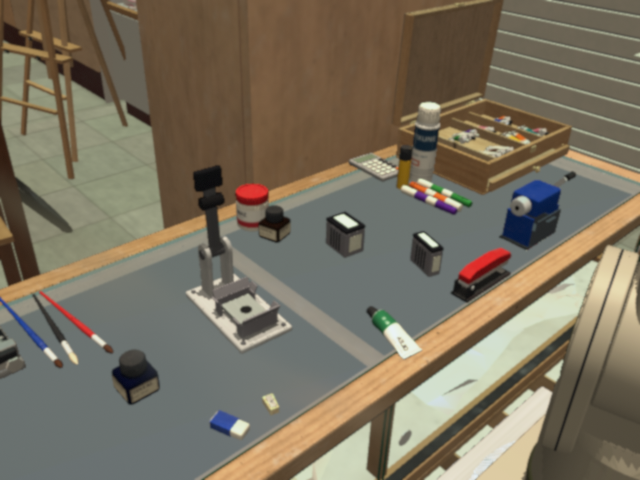

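The top view shows the stand at about (250,235) with its lever pointing up-image (+x), the wide tank at (388,212) and the slim one at (425,286). In the scene view the lever stands upright behind the bay, and both tanks are upright.

```bash
cat > h.py <<'E'
import numpy as np,cv2
from bench import r,eyes
from scipy.spatial.transform import Rotation as Ro
def cast(n,uv,z,pose=None):
    c=eyes.calibration(n); uv=np.atleast_2d(uv).astype(float)
    d=np.c_[(uv[:,0]-c['cx'])/c['fx'],(uv[:,1]-c['cy'])/c['fy'],np.ones(len(uv))]
    if n=='wrist':
        H=c['hand_eye'];W=np.eye(4);W[:3,:3]=Ro.from_quat(pose['eef_rot']).as_matrix();W[:3,3]=pose['ee_pos'];W=W@H
        o=W[:3,3];d=d@W[:3,:3].T
    else:
        o=-c['R'].T@c['t'];d=d@c['R']
    return o+d*((z-o[2])/d[:,2])[:,None]
def blob(im,roi,lo,hi):
    x0,y0,x1,y1=roi; g=cv2.cvtColor(im,cv2.COLOR_BGR2GRAY)
    m=np.zeros_like(g);m[y0:y1,x0:x1]=cv2.inRange(g,lo,hi)[y0:y1,x0:x1]
    c,_=cv2.findContours(m,cv2.RETR_EXTERNAL,cv2.CHAIN_APPROX_NONE)
    return max(c,key=cv2.contourArea)
def rect(n,c,z,pose=None):
    p=cast(n,c.reshape(-1,2),z,pose)
    (cx,cy),(w,h),a=cv2.minAreaRect((p[:,:2]*1000).astype(np.float32))
    if w<h: w,h,a=h,w,a+90
    return np.round([cx,cy,w,h,a],1)
E
python3 - <<'E'
from h import *
im=cv2.imread('pics/top0.png')
for nm,roi,lo,z in(('widelabel',(372,190,406,235),150,.056),('slimlabel',(408,265,440,308),150,.056),('base',(215,185,285,285),130,.010)):
    c=blob(im,roi,lo,255); print(nm,rect('top',c,z),cv2.minAreaRect(c))
    if nm=='base':
        q=cv2.approxPolyDP(cv2.convexHull(c),4,True).reshape(-1,2); print(q.tolist(),cast('top',q,.01).round(3).tolist())
for nm,roi in(('wideblack',(370,188,408,238)),('slimblack',(408,265,440,308))):
    c=blob(im,roi,0,55); print(nm,rect('top',c,.056))
c=im[175:290,210:290]; t=im[185:310,365:445]
cv2.imwrite('pics/crop.png',np.hstack([cv2.resize(c,(400,575),interpolation=2),cv2.resize(t,(368,575),interpolation=2)]))
E
```

```text
widelabel [ 572.8 -191.5   43.3   21.8  173.7] ((389.21380615234375, 211.4344940185547), (11.958549499511719, 23.584918975830078), 4.763641834259033)
slimlabel [ 437.6 -254.9   43.1   11.7  164.5] ((426.55364990234375, 285.7746887207031), (6.531698703765869, 24.042211532592773), 13.392498016357422)
base [542.4  66.3 167.8  89.5 175.9] ((249.27378845214844, 232.98455810546875), (47.798118591308594, 89.27001190185547), 3.900493860244751)
[[275, 190], [270, 277], [224, 276], [229, 192]] [[0.623, 0.018, 0.01], [0.459, 0.028, 0.01], [0.462, 0.114, 0.01], [0.62, 0.104, 0.01]]
wideblack [ 569.9 -187.9   65.6   48.7  172.8]
slimblack [ 438.6 -249.7   59.5   33.5  165. ]
```

View pics/crop.png

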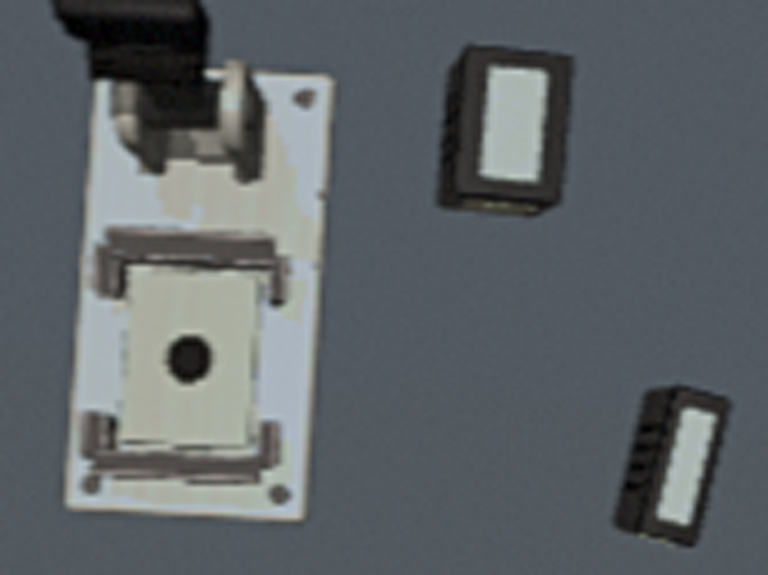

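```bash
python3 -c "
from h import *
print('hole',cast('top',[247.8,246.6],.024))"
python3 -m inch '{"translation":[[0.5,0.5,0],[1,1,0],[1,1,0],[1,1,0],[1,1,0],[1,1,0]],"rot":[[0,0,0.14],[0,0,0.28],[0,0,0.42],[0,0,0.56],[0,0,0.667],[0,0,0.667]],"jaw":[87,87,87,87,87,87]}'
python3 -c "
from h import *
print(r.read_state()['joint_positions'])"
```

```text
hole [[0.51510699 0.06768656 0.024     ]]
time: 0.7
ee_pos: [0.2665, -0.5017, 0.2109]
eef_rot: [0.885, 0.466, -0.0, -0.001]
ft_force: [0.2, -0.2, -0.6]
width: 0.0868
[ 1.19420615  0.21994237 -0.2238411   1.60688817  0.05054413  1.32213108
  0.36272356]
```

```bash
for i in 1; do 
python3 -m inch '{"translation":[[0.5,0.5,0],[1,1,0],[1,1,0],[1,1,0],[1,1,0]],"rot":[[0,0,0.14],[0,0,0.28],[0,0,0.42],[0,0,0.56],[0,0,0.667]],"jaw":[87,87,87,87,87]}'
python3 -m inch '{"translation":[[0.5,0.5,0],[1,1,0],[1,1,0],[1,1,0],[1,1,0]],"rot":[[0,0,0.14],[0,0,0.28],[0,0,0.42],[0,0,0.56],[0,0,0.667]],"jaw":[87,87,87,87,87]}'
python3 -m inch '{"translation":[[0.5,0.5,0],[1,1,0],[1,1,0],[1,1,0],[1,1,0],[1,1,0]],"rot":[[0,0,0.14],[0,0,0.28],[0,0,0.42],[0,0,0.56],[0,0,0.62],[0,0,0.62]],"jaw":[87,87,87,87,87,87]}'
done
python3 - <<'E'
from h import *
s=r.read_state(); im=eyes.camera('wrist'); cv2.imwrite('pics/w1.png',im)
print(s['joint_positions'].round(2),s['ee_pos'],Ro.from_quat(s['eef_rot']).as_euler('xyz',True))
g=cv2.cvtColor(im,cv2.COLOR_BGR2GRAY)
cs,_=cv2.findContours(cv2.inRange(g,150,255),cv2.RETR_EXTERNAL,cv2.CHAIN_APPROX_NONE)
for c in cs:
    if cv2.contourArea(c)>300: print(cv2.minAreaRect(c),rect('wrist',c,.056,s))
E
```

```text
time: 1.2
ee_pos: [0.3674, -0.4007, 0.2108]
eef_rot: [0.67, 0.742, -0.001, -0.001]
ft_force: [-0.5, -0.0, -0.4]
width: 0.087
time: 1.7
ee_pos: [0.4682, -0.2993, 0.2105]
eef_rot: [0.373, 0.928, -0.0, -0.001]
ft_force: [-0.5, -0.2, -0.2]
width: 0.0869
time: 2.3
ee_pos: [0.5681, -0.1994, 0.2099]
eef_rot: [0.059, 0.998, -0.0, -0.001]
ft_force: [0.3, 0.1, -0.4]
width: 0.0872
[ 0.81  0.36 -0.7   1.5   0.24  1.37  1.55] [ 0.56813415 -0.19943955  0.20991305] [-1.79943443e+02 -1.16923025e-01  1.73201237e+02]
((227.14723205566406, 418.7073059082031), (17.968931198120117, 111.91218566894531), 84.68545532226562) [ 761.1 -313.4  113.5   21.4   89.8]
((338.5, 402.0), (20.0, 123.0), 90.0) [ 754.  -200.3  121.3   23.4   83.4]
((88.41175079345703, 292.3529357910156), (27.17597770690918, 14.798800468444824), 70.34617614746094) [ 611.4 -411.1   23.8   13.9    3. ]
((52.13761901855469, 261.458740234375), (31.225135803222656, 15.5167875289917), 73.3007583618164) [ 579.7 -434.4   27.7   14.2  178. ]
((19.541095733642578, 246.10958862304688), (24.46160125732422, 15.449430465698242), 69.44395446777344) [ 563.  -458.1   20.2   14.1    1.6]
((69.62895965576172, 241.06109619140625), (24.216218948364258, 15.538739204406738), 70.34617614746094) [ 563.4 -413.6   20.    14.1    3. ]
((326.5, 221.0), (48.0, 25.0), 90.0) [ 571.3 -192.    41.9   21.2  173.2]
((37.30479431152344, 213.79849243164062), (54.00288772583008, 15.9599609375), 72.47443389892578) [ 537.2 -433.6   44.4   14.1  179.6]
((616.4846801757812, 113.62307739257812), (53.210899353027344, 91.90973663330078), 7.125016689300537) [5.078e+02 4.130e+01 6.740e+01 4.260e+01 3.000e-01]
((591.0, 138.0), (192.0, 96.0), 90.0) [533.4  32.2 147.   75.6 175.8]
((222.3196563720703, 56.48360824584961), (16.296436309814453, 64.09931182861328), 5.19442892074585) [ 435.3 -255.9   44.1   12.   164. ]
```

View pics/w1.png

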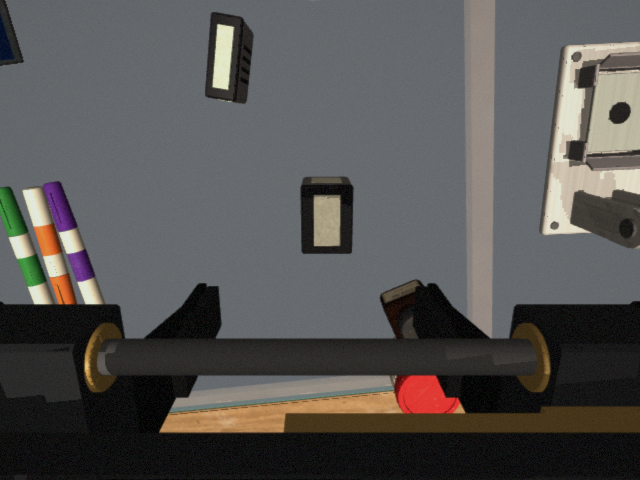

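The wrist view shows the wide tank's label at (326,221). It gives (571,-192) mm with yaw 173°, which agrees with the top view within 2 mm, and the jaws are nearly aligned.

```bash

python3 -m inch '{"translation":[[0.034,0.075,-0.3],[0.034,0.075,-0.6],[0.034,0.075,-0.9],[0.034,0.075,-1],[0.034,0.075,-1]],"rot":[[0,0,0],[0,0,0],[0,0,0],[0,0,0],[0,0,0]],"jaw":[87,87,87,87,87]}'
python3 -m inch '{"translation":[[0,0,-0.3],[0,0,-0.6],[0,0,-0.82],[0,0,-0.82],[0,0,-0.82],[0,0,-0.82],[0,0,-0.82],[0,0,-0.82],[0,0,-0.82],[0,0,-0.82],[0,0,-0.82],[0,0,-0.82]],"rot":[[0,0,0],[0,0,0],[0,0,0],[0,0,0],[0,0,0],[0,0,0],[0,0,0],[0,0,0],[0,0,0],[0,0,0],[0,0,0],[0,0,0]],"jaw":[87,87,87,87,20,20,20,20,20,20,20,20]}' 15
```

```text
time: 2.85
ee_pos: [0.5705, -0.1925, 0.109]
eef_rot: [0.062, 0.998, -0.0, -0.002]
ft_force: [-0.6, 0.6, -0.0]
width: 0.087
time: 4.05
ee_pos: [0.5705, -0.1924, 0.0272]
eef_rot: [0.062, 0.998, -0.0, -0.002]
ft_force: [-1.0, -0.2, 2.1]
width: 0.044
```

```bash

python3 -m inch '{"translation":[[0,0,0.2],[0,0,0.5],[0,0,0.9],[0,0,1],[0,0,1]],"rot":[[0,0,0],[0,0,0],[0,0,0],[0,0,0],[0,0,0]],"jaw":[20,20,20,20,20]}' 20
python3 -m inch '{"translation":[[-0.15,0.25,0],[-0.3,0.5,0],[-0.45,0.75,0],[-0.56,1,0]],"rot":[[0,0,0],[0,0,0.02],[0,0,0.05],[0,0,0.05]],"jaw":[20,20,20,20]}'
python3 -m inch '{"translation":[[0,0.35,0],[0,0.7,0],[0,1,0],[0,1,0]],"rot":[[0,0,0],[0,0,0],[0,0,0],[0,0,0]],"jaw":[20,20,20,20]}'
python3 -m inch '{"translation":[[0,0.3,0],[0,0.5,0],[0,0.6,0],[0,0.6,0],[0,0.6,0],[0,0.6,0]],"rot":[[0,0,0],[0,0,0],[0,0,0],[0,0,0],[0,0,0],[0,0,0]],"jaw":[20,20,20,20,20,20]}'
python3 - <<'E'
from h import *
s=r.read_state(); im=eyes.camera('wrist'); cv2.imwrite('pics/w2.png',im)
t=eyes.camera('top'); cv2.imwrite('pics/t2.png',t)
print(s['joint_positions'].round(2),s['ee_pos'],Ro.from_quat(s['eef_rot']).as_euler('xyz',True))
E
```

```text
time: 4.55
ee_pos: [0.5715, -0.1927, 0.1288]
eef_rot: [0.062, 0.998, -0.001, -0.001]
ft_force: [-0.4, -0.2, -0.7]
width: 0.0442
time: 4.95
ee_pos: [0.5136, -0.0919, 0.1269]
eef_rot: [0.035, 0.999, -0.001, -0.002]
ft_force: [-0.2, 0.2, 0.2]
width: 0.0435
time: 5.35
ee_pos: [0.5124, 0.0128, 0.1257]
eef_rot: [0.032, 0.999, 0.0, -0.003]
ft_force: [-0.6, 0.3, -1.7]
width: 0.044
time: 5.95
ee_pos: [0.5125, 0.0712, 0.1253]
eef_rot: [0.033, 0.999, 0.0, -0.003]
ft_force: [-0.1, 0.7, -1.0]
width: 0.0436
[ 0.53  0.28 -0.86  1.81  0.22  1.16  1.11] [0.51249489 0.07118958 0.12534404] [-179.99372903   -0.35136626  176.1761527 ]
```

View pics/w2.png

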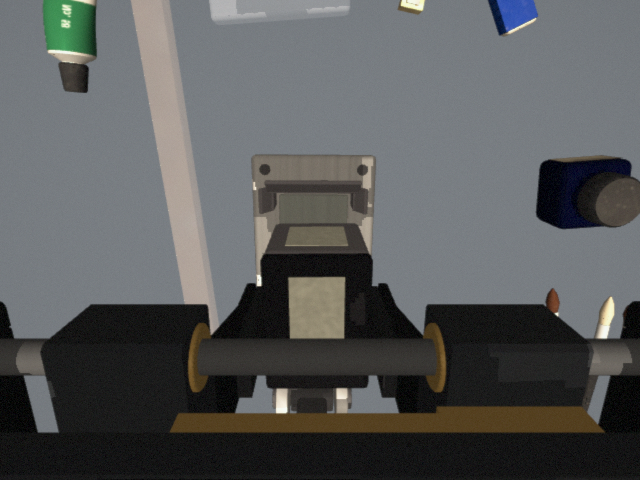

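```bash
python3 - <<'E'
from h import *
s=r.read_state()
print('base front',cast('wrist',[[253,157],[374,157]],.01,s).round(4).tolist())
print('lid front edge',cast('wrist',[[262,255],[371,255]],.154,s).round(4).tolist())
print('label front',cast('wrist',[[289,277],[345,277]],.154,s).round(4).tolist())
th=np.deg2rad(-4);R=np.array([[np.cos(th),-np.sin(th)],[np.sin(th),np.cos(th)]])
for p in((-58,45),(-58,-45),(85,0)): print(R@p+[515.3,68])
E
```

```text
base front [[0.4544, 0.0296, 0.01], [0.46, 0.1157, 0.01]]
lid front edge [[0.4804, 0.0527, 0.154], [0.4831, 0.0945, 0.154]]
label front [[0.4901, 0.0623, 0.154], [0.4915, 0.0841, 0.154]]
[460.5803264  116.93625774]
[454.30224377  27.15549322]
[600.09294427  62.07069973]
```

```bash

python3 -m inch '{"translation":[[0.03,-0.03,0],[0.03,-0.03,-0.1],[0.03,-0.03,-0.3],[0.03,-0.03,-0.45],[0.03,-0.03,-0.45],[0.03,-0.03,-0.55],[0.03,-0.03,-0.65],[0.03,-0.03,-0.73],[0.03,-0.03,-0.73],[0.03,-0.03,-0.73]],"rot":[[0,0,0],[0,0,0],[0,0,0],[0,0,0],[0,0,0],[0,0,0],[0,0,0],[0,0,0],[0,0,0],[0,0,0]],"jaw":[20,20,20,20,20,20,20,20,20,20]}'
```

```text
time: 7.05
ee_pos: [0.5155, 0.0687, 0.0525]
eef_rot: [0.033, 0.999, 0.0, -0.003]
ft_force: [0.1, 0.3, -1.1]
width: 0.044
```

```bash

python3 -m inch '{"translation":[[0,0,0],[0,0,0],[0,0,0],[0,0,0],[0,0,0.2],[0,0,0.5],[0,0,0.8],[0,0,1],[0,0,1]],"rot":[[0,0,0],[0,0,0],[0,0,0],[0,0,0],[0,0,0],[0,0,0],[0,0,0],[0,0,0],[0,0,0]],"jaw":[72,72,72,72,72,72,72,72,72]}'
python3 -m inch '{"translation":[[-0.1,-0.3,0.5],[-0.1,-0.6,0.9],[-0.1,-0.9,1],[-0.1,-1,1],[-0.1,-1,1]],"rot":[[0,0,0],[0,0,0],[0,0,0],[0,0,0],[0,0,0]],"jaw":[72,72,72,72,0]}'
python3 - <<'E'
from h import *
a=eyes.camera('top'); b=eyes.camera('scene');cv2.imwrite('pics/t3.png',a);cv2.imwrite('pics/s3.png',b)
cv2.imwrite('pics/c3.png',np.hstack([cv2.resize(a[165:285,200:290],(400,533),interpolation=2),cv2.resize(b[155:355,165:305],(373,533),interpolation=2)]))
E
```

```text
time: 7.95
ee_pos: [0.5171, 0.0691, 0.1554]
eef_rot: [0.033, 0.999, 0.0, -0.001]
ft_force: [0.3, 0.3, -0.3]
width: 0.0718
time: 8.45
ee_pos: [0.5069, -0.0328, 0.2545]
eef_rot: [0.035, 0.999, -0.0, -0.001]
ft_force: [0.4, 0.8, -0.5]
width: 0.0689
```

View pics/c3.png

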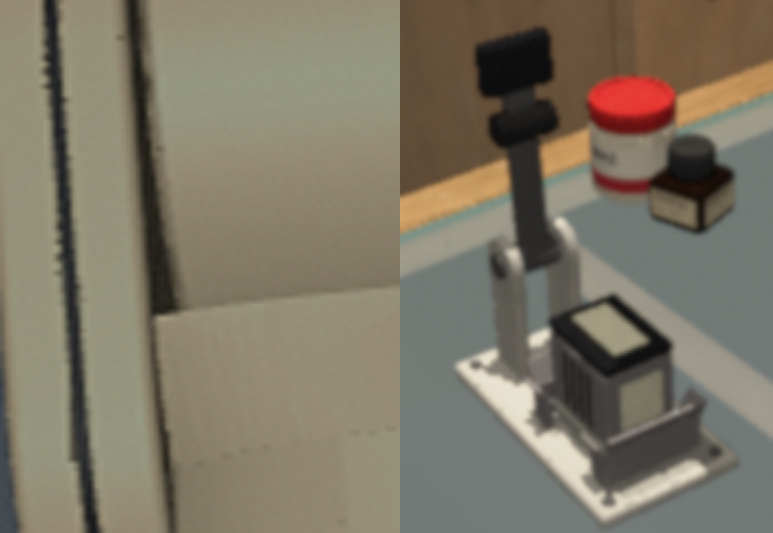

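The scene crop shows the tank standing upright in the bay, the lever upright, and the paddle's inner face centred near scene pixel (208,178). The arm blocks the top view.

```bash
python3 - <<'E'
from h import *
c=eyes.calibration('scene');o=-c['R'].T@c['t']
th=np.deg2rad(-4);R=np.array([[np.cos(th),-np.sin(th),0],[np.sin(th),np.cos(th),0],[0,0,1]]);O=np.array([.5153,.0682,0])
K=np.array([[c['fx'],0,c['cx']],[0,c['fy'],c['cy']],[0,0,1]])
for p in((512,37),(514,62),(517,87)):
    u=[165+(p[0]-400)/2.665,155+p[1]/2.665,1]
    d=c['R'].T@np.linalg.inv(K)@u
    a=R.T@(o-O);b=R.T@d; q=a-b*a[1]/b[1]
    print(q.round(4),'ang',np.arctan2(q[2]-.085,.085-q[0]),np.hypot(q[2]-.085,.085-q[0]))
for A in(0,.4,.8,1.2,1.5,1.7,1.8,1.9):
    P=np.array([.085,0,.085])+.136*np.array([-np.cos(A),0,np.sin(A)])+(-.006)*np.array([np.sin(A),0,np.cos(A)])
    x=K@(c['R']@(O+R@P)+c['t']); print(A,P.round(3),(x[:2]/x[2]).round(1))
E
```

```text
[0.0866 0.     0.2223] ang 1.5825175858666596 0.1373224170542046
[0.0865 0.     0.2075] ang 1.5829013724926264 0.12253673747448855
[0.0852 0.     0.193 ] ang 1.572537315674109 0.10797304733216671
0 [-0.051  0.     0.079] [262.6 296.9]
0.4 [-0.043  0.     0.132] [258.3 262.4]
0.8 [-0.014  0.     0.178] [245.9 224.7]
1.2 [0.03 0.   0.21] [227.9 191.8]
1.5 [0.069 0.    0.22 ] [213.1 174.5]
1.7 [0.097 0.    0.221] [203.7 167.5]
1.8 [0.11  0.    0.219] [199.2 165.4]
1.9 [0.123 0.    0.216] [195.1 164.2]
```

```bash

python3 -m inch '{"translation":[[0.3,0,0],[0.7,0,0],[1,0,0],[1,0,0]],"rot":[[0,0,0],[0,0,0],[0,0,0],[0,0,0]],"jaw":[0,0,0,0]}'
python3 -m inch '{"translation":[[0.25,0.3,0],[0.37,0.7,0],[0.37,0.92,0],[0.37,0.92,0],[0.37,0.92,0]],"rot":[[0,0,0],[0,0,0],[0,0,0],[0,0,0],[0,0,0]],"jaw":[0,0,0,0,0]}'
python3 -m inch '{"translation":[[0,0,-0.2],[0,0,-0.4],[0,0,-0.58],[0,0,-0.58],[0,0,-0.58]],"rot":[[0,0,0],[0,0,0],[0,0,0],[0,0,0],[0,0,0]],"jaw":[0,0,0,0,0]}'
python3 - <<'E'
from h import *
s=r.read_state(); b=eyes.camera('scene');cv2.imwrite('pics/c4.png',cv2.resize(b[95:355,100:360],(560,560),interpolation=2))
print(s['joint_positions'].round(2),s['ee_pos'],Ro.from_quat(s['eef_rot']).as_euler('xyz',True))
pin=np.array([85,85])
th=np.deg2rad(-4)
for A in(1.6,1.4,1.2,1.0,.8,.6,.4,.2,.1,0):
    P=pin+118*np.array([-np.cos(A),np.sin(A)])+6*np.array([np.sin(A),np.cos(A)])
    X=P[0]+9.5; print(A,np.round([515.3+X*np.cos(th),68.2+X*np.sin(th),P[1]+11],1))
E
```

```text
time: 8.95
ee_pos: [0.6083, -0.0275, 0.2512]
eef_rot: [0.031, 0.999, 0.002, -0.003]
ft_force: [-0.7, -0.3, -0.5]
width: 0.0317
time: 9.45
ee_pos: [0.6445, 0.0663, 0.2506]
eef_rot: [0.03, 1.0, 0.002, -0.004]
ft_force: [0.1, -0.5, -0.4]
width: 0.0012
time: 9.95
ee_pos: [0.6444, 0.0654, 0.193]
eef_rot: [0.03, 1.0, 0.002, -0.004]
ft_force: [0.8, -0.1, 0.2]
width: 0.0001
[ 0.39  0.52 -0.8   1.38  0.36  1.4   1.11] [0.64436183 0.06542027 0.19300188] [179.77821045  -0.44038645 176.51798939]
1.6 [619.   60.9 213.8]
1.4 [595.5  62.6 213.3]
1.2 [572.5  64.2 208.2]
1.0 [551.   65.7 198.5]
0.8 [531.9  67.  184.8]
0.6 [515.8  68.2 167.6]
0.4 [503.5  69.  147.5]
0.2 [495.4  69.6 125.3]
0.1 [493.   69.8 113.8]
0 [491.9  69.8 102. ]
```

View pics/c4.png

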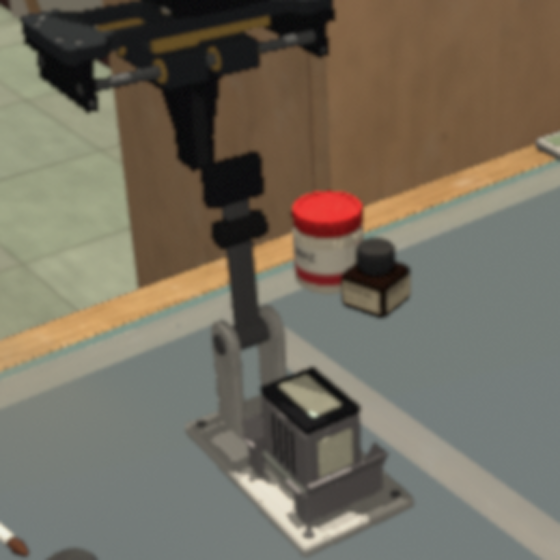

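The fingertips are behind the paddle in line with it, roughly 5 mm off in y.

```bash

python3 -m inch '{"translation":[[-0.1,-0.04,0.05],[-0.2,-0.04,0.1],[-0.3,-0.04,0.15],[-0.4,-0.03,0.18],[-0.5,-0.02,0.18],[-0.6,-0.02,0.17],[-0.7,-0.01,0.15],[-0.72,-0.01,0.15]],"rot":[[0,0,0],[0,0,0],[0,0,0],[0,0,0],[0,0,0],[0,0,0],[0,0,0],[0,0,0]],"jaw":[0,0,0,0,0,0,0,0]}'
python3 - <<'E'
from h import *
b=eyes.camera('scene');cv2.imwrite('pics/c5.png',cv2.resize(b[95:355,100:360],(560,560),interpolation=2))
E
```

```text
time: 10.8
ee_pos: [0.5725, 0.0649, 0.2097]
eef_rot: [0.03, 1.0, 0.002, -0.002]
ft_force: [1.9, 1.6, 4.5]
width: 0.0004
```

View pics/c5.png

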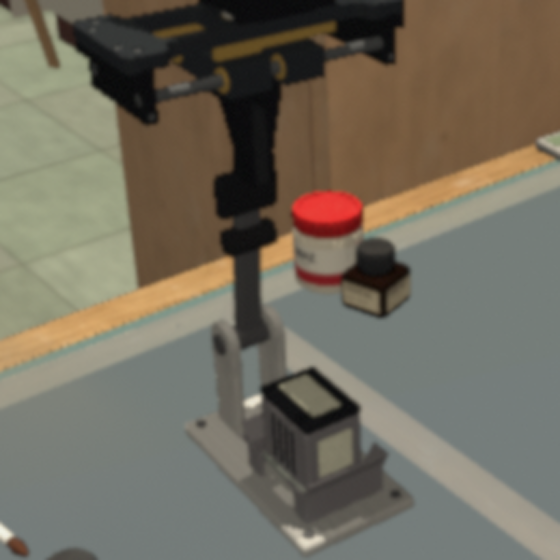

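```bash
python3 - <<'E'
from h import *
c=eyes.calibration('scene')
th=np.deg2rad(-4);R=np.array([[np.cos(th),-np.sin(th),0],[np.sin(th),np.cos(th),0],[0,0,1]]);O=np.array([.5153,.0682,0])
def px(X):
    x=c['R']@X+c['t']; return (np.array([(x[0]*c['fx']/x[2]+c['cx']-100)/.464,(x[1]*c['fy']/x[2]+c['cy']-95)/.464])).round(0)
print('tip',px(np.array([.5725,.0649,.1987])), px(np.array([.5725,.0649,.2487])))
for A in(1.0,1.1,1.2,1.3,1.4,1.5,1.6):
    f=lambda d,h:px(O+R@(np.array([.085,0,.085])+d*np.array([-np.cos(A),0,np.sin(A)])+h*np.array([np.sin(A),0,np.cos(A)])))
    print(A,'end',f(.136,-.006),'start',f(.104,-.006),'roller',f(.085,-.012))
E
```

```text
tip [254. 208.] [250. 138.]
1.0 end [296. 242.] start [284. 267.] roller [281. 290.]
1.1 end [286. 224.] start [276. 254.] roller [275. 278.]
1.2 end [276. 209.] start [269. 242.] roller [269. 268.]
1.3 end [265. 194.] start [261. 232.] roller [263. 258.]
1.4 end [254. 182.] start [253. 222.] roller [257. 249.]
1.5 end [244. 171.] start [245. 213.] roller [250. 242.]
1.6 end [233. 163.] start [237. 207.] roller [244. 235.]
```

```bash
python3 - <<'E'
from h import *
b=eyes.camera('scene');w=eyes.camera('wrist');cv2.imwrite('pics/w6r.png',w);cv2.imwrite('pics/s6r.png',b)
g=lambda i:(255*(i/255.)**.45).astype(np.uint8)
cv2.imwrite('pics/c6.png',np.hstack([cv2.resize(g(b[120:260,170:270]),(400,560),interpolation=2),cv2.resize(g(w[150:480,200:436]),(400,560),interpolation=2)]))
E
```

```text
(no output)
```

View pics/c6.png

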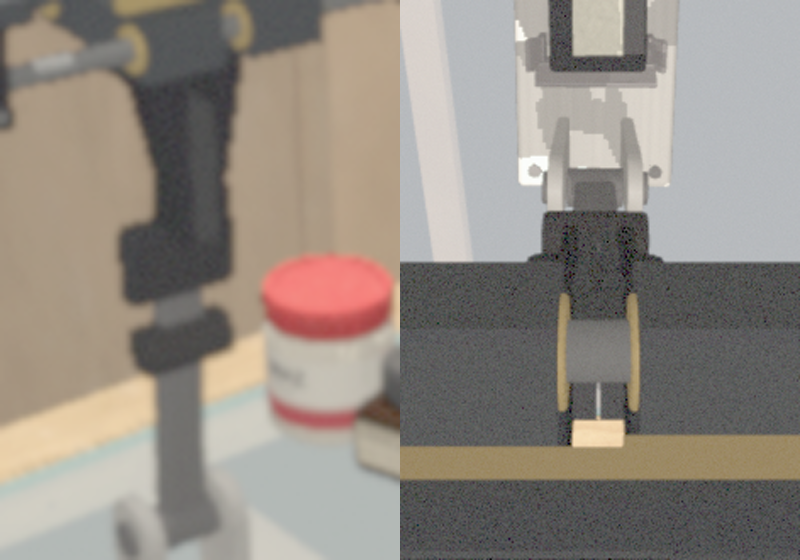

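```bash
python3 - <<'E'
from h import *
c=eyes.calibration('scene')
def px(X):
    x=c['R']@X+c['t']; return (np.array([(x[0]*c['fx']/x[2]+c['cx']-100)/.464,(x[1]*c['fy']/x[2]+c['cy']-95)/.464])).round(0)
for z in(.182,.193,.201,.212,.222):print('c4 tip',z,px(np.array([.6444,.0654,z])),'c6 tip',px(np.array([.5725,.0649,z+.0167])))
s=r.read_state();print(s['ee_pos'],s['ft_force'],s['torque'],s['width'])
E
```

```text
c4 tip 0.182 [197. 193.] c6 tip [254. 208.]
c4 tip 0.193 [195. 178.] c6 tip [253. 193.]
c4 tip 0.201 [194. 168.] c6 tip [252. 182.]
c4 tip 0.212 [193. 153.] c6 tip [251. 167.]
c4 tip 0.222 [192. 140.] c6 tip [250. 152.]
[0.572482   0.06498926 0.20953611] [-2.22483594  0.5603966   8.6010168 ] [0.00863814 0.16443303 0.05252676] 0.00042161987854304526
```

The fingertip shows about 18 mm higher than computed (c4 tip at (195,168)). It therefore rode onto the paddle's end and moved the lever only to about 1.5 rad. I'll lift, go back behind it and push lower.

```bash

python3 -m inch '{"translation":[[0,0,0.25],[0,0,0.45],[0.25,0,0.45],[0.5,0,0.45],[0.75,0,0.45],[0.75,0,0.45]],"rot":[[0,0,0],[0,0,0],[0,0,0],[0,0,0],[0,0,0],[0,0,0]],"jaw":[0,0,0,0,0,0]}'
python3 -m inch '{"translation":[[0,-0.02,-0.2],[0,-0.04,-0.5],[0,-0.04,-0.78],[0,-0.04,-0.78],[0,-0.04,-0.78]],"rot":[[0,0,0],[0,0,0],[0,0,0],[0,0,0],[0,0,0]],"jaw":[0,0,0,0,0]}'
python3 - <<'E'
from h import *
b=eyes.camera('scene')
g=lambda i:(255*(i/255.)**.5).astype(np.uint8)
cv2.imwrite('pics/c7.png',cv2.resize(g(b[95:355,100:360]),(560,560),interpolation=2))
c=eyes.calibration('scene');s=r.read_state();print(s['ee_pos'],s['ft_force'])
for dz in(-.011,0,.006):
    x=c['R']@(s['ee_pos']+[0,0,dz])+c['t']; print((np.array([(x[0]*c['fx']/x[2]+c['cx']-100)/.464,(x[1]*c['fy']/x[2]+c['cy']-95)/.464])).round(0))
E
```

```text
time: 11.55
ee_pos: [0.6486, 0.0646, 0.2529]
eef_rot: [0.031, 1.0, 0.002, -0.003]
ft_force: [-0.1, -0.1, -1.6]
width: 0.0002
time: 12.05
ee_pos: [0.648, 0.0607, 0.1756]
eef_rot: [0.03, 1.0, 0.003, -0.004]
ft_force: [0.5, -0.0, -0.2]
width: 0.0006
[0.64869558 0.06092684 0.17661952] [ 0.46277716 -0.83638989  1.05070546]
[201. 209.]
[200. 195.]
[199. 188.]
```

View pics/c7.png

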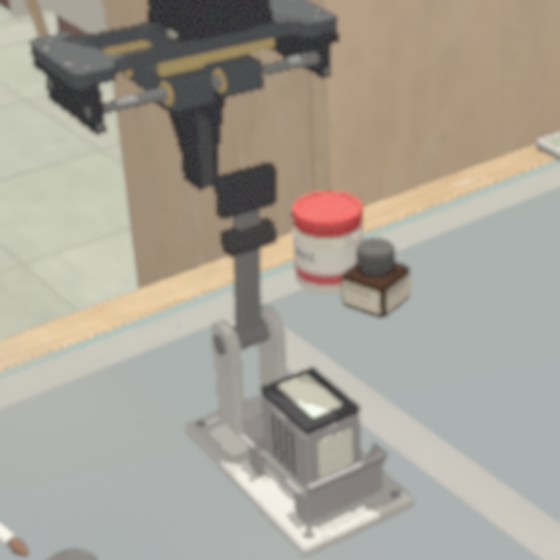

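The tip shows at (205,186), so with the jaws closed it really sits about 7 mm above the TCP. It is now 35 mm below the paddle's end and behind it.

```bash

python3 -m inch '{"translation":[[-0.2,0,0],[-0.35,0,0.02],[-0.52,0.01,0.05],[-0.63,0.02,0.07],[-0.74,0.03,0.06],[-0.85,0.04,0.03],[-0.94,0.05,-0.01],[-0.94,0.05,-0.01]],"rot":[[0,0,0],[0,0,0],[0,0,0],[0,0,0],[0,0,0],[0,0,0],[0,0,0],[0,0,0]],"jaw":[0,0,0,0,0,0,0,0]}'
python3 - <<'E'
from h import *
b=eyes.camera('scene')
g=lambda i:(255*(i/255.)**.5).astype(np.uint8)
cv2.imwrite('pics/c8.png',cv2.resize(g(b[95:355,100:360]),(560,560),interpolation=2))
cv2.imwrite('pics/c8r.png',b)
E
```

```text
time: 12.9
ee_pos: [0.5537, 0.0659, 0.1756]
eef_rot: [0.03, 1.0, 0.002, -0.003]
ft_force: [0.7, -0.2, -0.2]
width: 0.0002
```

View pics/c8.png

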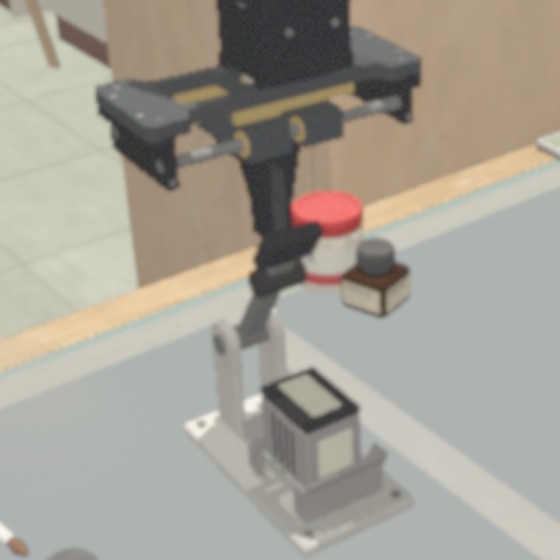

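The lever has followed to about 1.0 rad (roller at (278,280)). I'll continue along the arc.

```bash

python3 -m inch '{"translation":[[-0.1,0,-0.06],[-0.18,0.01,-0.13],[-0.26,0.01,-0.21],[-0.33,0.02,-0.3],[-0.4,0.02,-0.39],[-0.45,0.03,-0.49],[-0.49,0.03,-0.59],[-0.53,0.03,-0.7],[-0.53,0.03,-0.7]],"rot":[[0,0,0],[0,0,0],[0,0,0],[0,0,0],[0,0,0],[0,0,0],[0,0,0],[0,0,0],[0,0,0]],"jaw":[0,0,0,0,0,0,0,0,0]}'
python3 -m inch '{"translation":[[-0.02,0,-0.06],[-0.03,0,-0.11],[-0.04,0,-0.16],[-0.04,0,-0.19],[-0.04,0,-0.19],[-0.04,0,-0.19]],"rot":[[0,0,0],[0,0,0],[0,0,0],[0,0,0],[0,0,0],[0,0,0]],"jaw":[0,0,0,0,0,0]}'
```

```text
time: 13.85
ee_pos: [0.4998, 0.0687, 0.1039]
eef_rot: [0.03, 1.0, 0.002, -0.004]
ft_force: [0.1, -0.2, 0.7]
width: 0.0003
time: 14.45
ee_pos: [0.4952, 0.0685, 0.0845]
eef_rot: [0.03, 1.0, 0.002, -0.005]
ft_force: [0.3, -0.1, 0.3]
width: 0.0004
```

```bash

python3 -m inch '{"translation":[[0,0,-0.02],[0,0,-0.04],[0,0,-0.04]],"rot":[[0,0,0],[0,0,0],[0,0,0]],"jaw":[0,0,0]}'
python3 -m inch '{"translation":[[0,0,-0.02],[0,0,-0.04],[0,0,-0.04]],"rot":[[0,0,0],[0,0,0],[0,0,0]],"jaw":[0,0,0]}'
```

```text
time: 14.75
ee_pos: [0.495, 0.0685, 0.0807]
eef_rot: [0.03, 1.0, 0.002, -0.005]
ft_force: [-2.0, 0.1, 6.2]
width: 0.0005
time: 15.05
ee_pos: [0.4953, 0.0686, 0.0797]
eef_rot: [0.03, 1.0, 0.001, -0.005]
ft_force: [-17.2, -4.0, 46.3]
width: -0.0
```

It has hit the stop: z stays at 0.080 and the force jumped to 46 N. I'll back off straight up and check.

```bash

python3 -m inch '{"translation":[[0,0,0.1],[0,0,0.3],[0,0,0.6],[0,0,1],[0,0,1]],"rot":[[0,0,0],[0,0,0],[0,0,0],[0,0,0],[0,0,0]],"jaw":[0,0,0,0,0]}'
python3 -m inch '{"translation":[[0,-0.4,0.3],[-0.2,-0.8,0.5],[-0.2,-1,0.5],[-0.2,-1,0.5],[-0.2,-1,0.5]],"rot":[[0,0,0],[0,0,0],[0,0,0],[0,0,0],[0,0,0]],"jaw":[0,0,0,0,0]}'
python3 - <<'E'
from h import *
b=eyes.camera('scene')
g=lambda i:(255*(i/255.)**.5).astype(np.uint8)
cv2.imwrite('pics/c9.png',cv2.resize(g(b[215:355,175:315]),(560,560),interpolation=2))
c=eyes.calibration('scene')
th=np.deg2rad(-4);R=np.array([[np.cos(th),-np.sin(th),0],[np.sin(th),np.cos(th),0],[0,0,1]]);O=np.array([.5153,.0682,0])
def px(P):
    x=c['R']@(O+R@np.array(P))+c['t']; return np.array([x[0]*c['fx']/x[2]+c['cx']-175,x[1]*c['fy']/x[2]+c['cy']-215]).round(1)*4
for A in(0,.1,.2):
    print(A,'paddle end top L/R',*[px(np.array([.085,y,.085])+.136*np.array([-np.cos(A),0,np.sin(A)])+.006*np.array([np.sin(A),0,np.cos(A)])) for y in(.022,-.022)])
for top in(.072,.080): print('tank lid front corners',top,px([-.03,.022,top]),px([-.03,-.022,top]))
E
```

```text
time: 15.55
ee_pos: [0.4975, 0.0692, 0.1839]
eef_rot: [0.03, 1.0, 0.001, -0.002]
ft_force: [0.6, 0.2, -0.2]
width: 0.0004
time: 16.05
ee_pos: [0.4772, -0.0308, 0.2333]
eef_rot: [0.031, 1.0, 0.001, -0.002]
ft_force: [-1.0, 1.0, 0.2]
width: 0.0002
0 paddle end top L/R [295.6 322.4] [402. 278.]
0.1 paddle end top L/R [292.4 288.8] [399.6 244.8]
0.2 paddle end top L/R [286.8 252.8] [394.8 209.6]
tank lid front corners 0.072 [265.2 336.8] [369.6 292.8]
tank lid front corners 0.08 [264.4 318.4] [369.2 275.2]
```

View pics/c9.png

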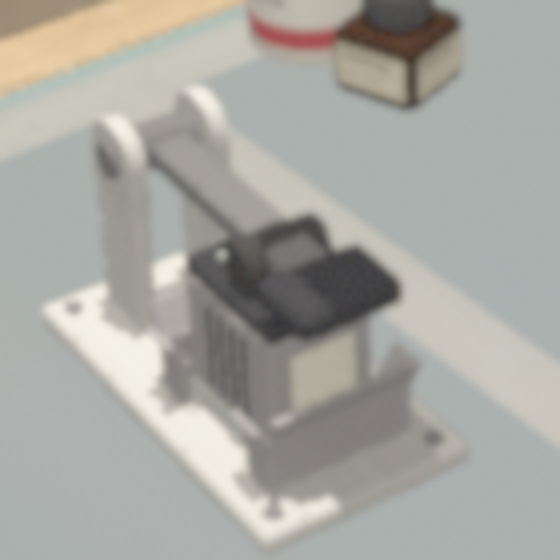

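The paddle's end corners lie at about (297,325) and (400,282), against (296,322) and (402,278) predicted for angle 0. The lid's front-left corner at about (270,335) fits the pressed-down tank, and the gripper is clear.

```bash
python3 -c "
from bench import r
print(r.close_job(), r.read_state()['time'])"
```

```text
the job is handed in; nothing more can be done
the job is handed in; nothing more can be done
```

The wide tank is in the bay with the clamp lever closed on it. I handed the job in about 16 s into the 46 s allowed; it reported no verdict.

- **What I did:** I gripped the wide tank across its 44 mm, stood it on the raised seat with the clamp still open, and released it. I then pushed the lever down to its stop with closed fingers and drew the arm clear. I never went near the slim tank, though I took no final picture of it.
- **Last checks:** In the last picture the paddle's corners lie within about 1 pixel (camera image) of where a closed lever would put them. The tank's lid sits about where a fully pressed tank should be. Contact force after backing off was near zero.
- **What went wrong on the way:** My first push rode up onto the end of the paddle, because with the jaws closed the fingertips sit about 18 mm higher than the figure given. A second push about 20 mm lower worked.
- **Possible problem:** The final press peaked at 46 N at the wrist for a moment. The fingertips made that contact, so I don't expect it to count against the 40 N limit for the arm and gripper body. It is well under the 120 N wrist limit.

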